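Sort the ware on the decorating table

ROBOT

A 6-joint arm with a two-finger parallel gripper is mounted at the origin on the work surface. World frame = base frame: x ahead of the robot, y to its left, z up, the work surface at z = 0. Lengths are in m, angles in rad, forces in N, time in s.
With the tool pointing down it reaches from about 0.375 to 0.975 m from the base axis. Payload 3.8 kg.
Tool frame: the origin (TCP) lies midway between the tips of the shut fingers; the grasp point (between the pads) lies 19 mm behind it; z points along the fingers, y is the line along which they close (so a half turn about z gives the same grasp; the last joint's range is limited). The gripper opens to 85 mm and grips with 20 to 120 N. Pads are 22 mm wide; open, the fingers measure 114 mm over their backs; the gripper's body (76 mm by 85 mm) begins 54 mm behind the grasp point. The pads swing forward as they close: fully open they stand 13 mm farther back than shut.
Start: joints at [1.117, 0.264, 1.604, -0, 1.274, -0.037], TCP at [0.273, 0.617, 0.231] pointing down, gripper open.
Joint ranges: [-2.63, 2.63], [-0.94, 2.18], [0.31, 2.57], [-1.31, 4.45], [0, 2.66], [-2.55, 2.55]. Speed limits (rad/s): [2.57, 2.57, 3.14, 3.14, 3.14, 3.14].

INTERFACE

Orientations are given as a rotation vector (axis times angle).
In Python, from workcell import status, read_camera, workorder, masks_of gives the robot as it stands.
- The arm moves only by the tool drive_tool, never from a script. Its argument "rows" is a list of rows, each a list of 7 numbers: the turn, a rotation vector about the tool's x, y, z in degrees, then the shift along the tool's x, y, z in m, then the opening, from 0 (shut) to 1 (fully open). In form: [[ax, ay, az, tx, ty, tz, claw], ...]. A call has 1 to 8 rows; each row shifts and turns the commanded pose from where the row before left it, along the tool's axes as they then stand; what a row does not reach is not made up. A row lasts 1/12 s, in which the tool goes at most 41.7 mm and 7.16 degrees, less where a joint would pass 70% of its speed; a pose out of reach is approached as far as the arm can. A call is refused whole if a number of a shift passes 0.0417 or a number of a turn 7.16, either way. A call with a gripper value outside its range is refused whole. The fingers move at their own pace and stop on an object; "force" is the grip in N (left out, the last holds). Time passes only in rows, so rows that do not move let the fingers close. It gives the time, the measured TCP pose, the force, the opening and the grip force at its end, in the units of the state.
- status.read_state(): the state, without advancing time (a new reading comes with each control period).
- read_camera(name): name is "scene" or "top"; returns a dict with "color" (400x640x3 uint8, red, green, blue), "intrinsics" (3x3 intrinsics, pixels), "world_from_camera" (4x4, takes a point from camera to world coordinates). Camera axes: x right, y up, looking along -z (the intrinsics and any distortion apply to the point x, -y, -z); pixel columns grow to the right and rows downward; lengths in m; the calibration is good to about 2 mm. A picture is of the moment at which its call begins. There is no depth.
- workorder.finish_job(): hands the job in; it is judged then, once.
Trained networks look in a picture, given as the dict that the camera call returned (one of the last four; its "shot" number tells which), for a name from the list of things; names that differ only in an ending like _2 or _b are one class to them, and where a whole thing is asked for, a point or a joint stands for the part that bears it (a point fixed in the world has none). Each returns a list of dicts, best first, with "score" (0 to 1); they miss things now and then, are a little off and sometimes report something else, mostly with a low value. They report only what shows in the picture. A call takes as long as a camera call.
- masks_of(picture, name): "mask" (400x640 bool, what is visible of it) and "bbox" ([left, top, right, bottom] in pixels, round what is visible of it).
The state is a dict: "time": time; "q": joint angles; "joint_vel": joint speeds; "joint_torque": joint torques, N m; "tool_pos": TCP position; "tcp_rot": TCP orientation; "wrist_force": force on the tool from outside, world axes, zero at the start; "torque": the same for the moment, N m; "width": opening from 0.0 (shut) to 1.0 (fully open); "grip_force": force on a finger pad.
Only numpy, scipy, OpenCV 4.12 (cv2) and the standard library are available. Lean on these libraries where they do the work, as an engineer would, in place of code of your own. Each camera call takes 0.05 s, during which the arm holds its last target. There are 200 camera calls.

TASK

Clear the potter's decorating table by sorting the five loose pieces into the three wooden trays: stand the two cups upright in the tray with a divider, one in each bay; lay the two pot lids side by side, flat and knob up, in the wide tray without a divider; lay the trimming tool flat in the narrow tray. Set every piece down gently rather than dropping it, and leave the teapot and the jug where they stand.

Things in the scene. Friction and masses are not known exactly. Their poses are not given: they have to be found in the camera images.
- tall_cup: Tall handleless ceramic teacup, white: 52 mm in diameter (straight-sided from 14 mm up, narrower at the foot), 64 mm high, wall 4 mm, about 110 g. Origin at the centre of its underside, z up; starts upright.
- low_cup: Low handleless teacup of red clay: 60 mm in diameter (straight-sided from 14 mm up, narrower at the foot), 50 mm high, wall 4 mm, about 100 g. Origin at the centre of its underside, z up; starts upright.
- large_lid: Large pot lid of red clay: disc 76 mm in diameter, 6 mm high at the rim and 12 mm near the middle, about 90 g. Knob, 20 mm in diameter, rises at its centre from 12 mm to 34 mm above the underside; grip it there from above. Origin at the centre of the underside, z up; starts flat on the table, knob up.
- small_lid: Small pot lid, white ceramic: disc 60 mm in diameter, 6 mm high at the rim and 12 mm near the middle, about 60 g. Knob, 20 mm in diameter, rises at its centre from 12 mm to 34 mm above the underside; grip it there from above. Origin at the centre of the underside, z up; starts flat on the table, knob up.
- trimming_tool: Clay trimming tool, about 130 mm long, lying along its own x: dark wooden handle 95 mm long, 14 mm wide (y), 10 mm high (x = -65 to +30 mm), then a brass ferrule and a steel wire loop, 21 mm wide, to x = 65 mm. 40 g. Origin at mid-length on the underside, z up. Grip the handle across its width near x = -10 mm.
- cup_tray: Low open tray of dark wood, fixed, 18 mm high, walls and floor 6 mm thick. Origin at the centre of its underside, z up, y along its long side. 100 mm (x) by 190 mm (y) outside, with one divider across the middle, as high as the walls: two bays, each 88 mm (x) by 86 mm (y), centred at y = -46 and +46 mm. For the cups.
- lid_tray: Low open tray of dark wood, fixed, 18 mm high, walls and floor 6 mm thick. Origin at the centre of its underside, z up, y along its long side. 112 mm (x) by 190 mm (y) outside, one undivided space 100 mm (x) by 178 mm (y), the widest tray. For the lids.
- tool_tray: Low open tray of dark wood, fixed, 18 mm high, walls and floor 6 mm thick. Origin at the centre of its underside, z up, y along its long side. 82 mm (x) by 190 mm (y) outside, one undivided space 70 mm (x) by 178 mm (y), the narrowest tray. For the trimming tool, which fits lying along y, either way round.
- teapot: Red clay teapot with a spout and a handle, a bystander, about 120 mm in diameter and 91 mm high, standing at one side. Origin at the centre of its underside. Leave it alone.
- jug: White ceramic jug with a handle, a bystander, about 92 mm in diameter and 100 mm high, standing at the other side. Origin at the centre of its underside. Leave it alone.

How it is judged:
By the outcome, as a careful person would: the job done as asked, in the order asked, and still so for the second after the job is handed in, with the robot touching nothing.
It also fails if it takes over 136 s, if anything falls off the work surface, if the arm or the gripper's body presses on something with over 40 N, if the wrist force passes 120 N, or if a joint passes its speed limit or range.

## Working session

There is one attempt and no reset: what is moved stays moved. The work goes in short steps, Python scripts to look and compute and a tool call to move; the robot and the scene stay as the last step left them, time stands still between calls to the robot, and variables do not carry over. Pictures are saved under pics/ and viewed, at most 14 in all, crops included, and the job is handed in when it is done.

Besides the shell and the picture viewer there is one more tool, called after ">>>" as name(argument=value, ...), one argument or row to a line, values as JSON. drive_tool: Moves the arm, as the interface text tells. Its arguments: {"type":"object","properties":{"rows":{"type":"array"},"force":{"type":"number"}},"required":["rows"]}

```bash
ls; mkdir -p pics; python3 - <<'E'
from workcell import status, read_camera, masks_of
import cv2,numpy as np
print(status.read_state())
for n in ["top","scene"]:
    p=read_camera(n); cv2.imwrite(f"pics/{n}0.png",p["color"][:,:,::-1])
    print(n,p["intrinsics"],p["world_from_camera"],[k for k in p])
    for o in "tall_cup low_cup large_lid small_lid trimming_tool cup_tray lid_tray tool_tray teapot jug".split():
        print(o,[(round(d["score"],2),list(d["bbox"]),[round(v,1) for v in np.argwhere(d["mask"]).mean(0)[::-1]]) for d in masks_of(p,o)[:3]])
E
```

```text
pics
{'time': 0.0, 'q': array([ 1.11705884e+00,  2.64730026e-01,  1.60538859e+00,  3.00811021e-05,
        1.27369339e+00, -3.69056906e-02]), 'joint_vel': array([ 0.00013893, -0.00153421, -0.00175452, -0.00150396,  0.00114582,
        0.00109159]), 'joint_torque': array([-2.49110108e-04, -5.15096569e+01, -3.67316866e+01,  1.96504157e-04,
        1.28473778e-02, -2.75027425e-06]), 'tool_pos': array([0.2729578 , 0.61654438, 0.22996973]), 'tcp_rot': array([-0.64992391, -3.07304903,  0.0033702 ]), 'wrist_force': array([ 0.90300603,  0.16018449, -0.13250572]), 'torque': array([0.05721996, 0.02705634, 0.00569252]), 'grip_force': 0.0, 'width': 1.0018559360173125}
top [[384.56647682   0.         322.9152701 ]
 [  0.         384.56647682 194.55537371]
 [  0.           0.           1.        ]] [[ 0.02852916  0.98837285 -0.14934926  0.32546643]
 [-0.99952169  0.02999106  0.00754498  0.00752285]
 [ 0.0119364   0.14906257  0.98875572  1.08161213]
 [ 0.          0.          0.          1.        ]] ['color', 'intrinsics', 'world_from_camera', 'shot']
tall_cup [(0.89, [209.5, 199.6, 230.8, 226.2],
[... 1718 characters left out ...]
at64(338.3), np.float64(207.8)])]
cup_tray [(0.63, [213.0, 186.2, 271.7, 223.3], [np.float64(244.4), np.float64(202.8)]), (0.6, [266.5, 215.9, 334.0, 264.6], [np.float64(300.0), np.float64(239.7)]), (0.23, [334.7, 260.5, 407.8, 322.6], [np.float64(369.9), np.float64(288.8)])]
lid_tray [(0.94, [334.1, 261.5, 405.3, 319.7], [np.float64(370.3), np.float64(288.6)])]
tool_tray [(0.32, [332.8, 261.5, 407.3, 319.6], [np.float64(369.1), np.float64(288.6)])]
teapot [(0.82, [193.4, 134.3, 240.5, 159.7], [np.float64(219.4), np.float64(144.9)]), (0.67, [216.5, 186.9, 271.0, 222.7], [np.float64(245.5), np.float64(203.3)])]
jug [(0.82, [457.1, 265.7, 510.6, 308.1], [np.float64(479.0), np.float64(289.6)])]
```

```bash
python3 - <<'E'
import cv2
a=cv2.imread("pics/top0.png")[100:250,150:550];cv2.imwrite("pics/top0c.png",cv2.resize(a,(800,300),interpolation=cv2.INTER_CUBIC))
a=cv2.imread("pics/scene0.png")[120:330,180:520];cv2.imwrite("pics/scene0c.png",cv2.resize(a,(800,494),interpolation=cv2.INTER_CUBIC))
E
```

```text
(no output)
```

View pics/top0c.png

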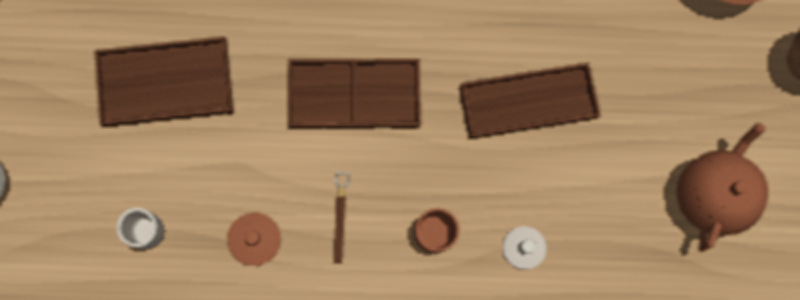

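View pics/scene0c.png

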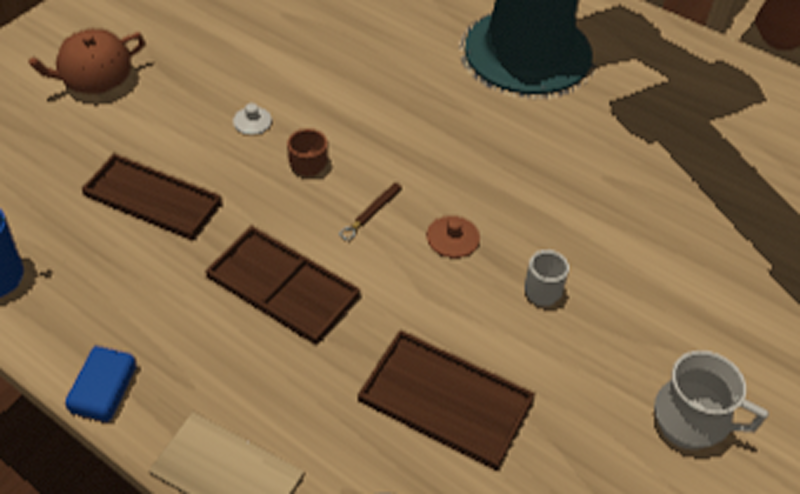

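```bash
cat >h.py <<'E'
import numpy as np, cv2
from scipy.optimize import least_squares
from scipy.spatial.transform import Rotation as R
from workcell import status, read_camera, masks_of
def proj(p,P):
    W=p["world_from_camera"]; c=(np.asarray(P)-W[:3,3])@W[:3,:3]
    K=p["intrinsics"]; return np.c_[K[0,2]+K[0,0]*c[:,0]/-c[:,2],K[1,2]+K[1,1]*-c[:,1]/-c[:,2]]
t=np.linspace(0,2*np.pi,60,endpoint=False)
def cyl(*rz): return np.vstack([np.c_[r*np.cos(t),r*np.sin(t),0*t+z] for r,z in rz])
def box(x0,x1,y,z0,z1): return np.array([[a,b,c] for a in(x0,x1) for b in(-y/2,y/2) for c in(z0,z1)],float)
M=dict(tall_cup=cyl((.022,0),(.026,.014),(.026,.064)),low_cup=cyl((.024,0),(.030,.014),(.030,.05)),
 large_lid=cyl((.038,0),(.038,.006),(.01,.034)),small_lid=cyl((.03,0),(.03,.006),(.01,.034)),
 cup_tray=box(-.05,.05,.19,0,.018),lid_tray=box(-.056,.056,.19,0,.018),tool_tray=box(-.041,.041,.19,0,.018),handle=box(-.065,.030,.014,0,.010))
def mom(m):
    cx,cy=m["m10"]/m["m00"],m["m01"]/m["m00"]
    return cx,cy,.5*np.arctan2(2*m["mu11"],m["mu20"]-m["mu02"]),m["m00"]
def fit(p,name,mask,x0,yaw=None,z=0.):
    cx,cy,a,A=mom(cv2.moments(mask.astype(np.uint8),True))
    def f(v,full=False):
        P=M[name]@R.from_euler("z",v[2] if len(v)>2 else 0).as_matrix().T+[v[0],v[1],z]
        h=cv2.convexHull((proj(p,P)*1).astype(np.float32)); b=mom(cv2.moments(h))
        if full: return b[3]
        r=[b[0]-cx,b[1]-cy]
        if yaw is not None: r.append(10*np.sin(b[2]-a)); 
        return r
    s=least_squares(f,list(x0)+([] if yaw is None else [yaw]),diff_step=1e-3)
    return s.x, A/f(s.x,True)
E
cat >m.py <<'E'
from h import *
for n in ["top","scene"]:
    p=read_camera(n)
    for o in ["tall_cup","low_cup","large_lid","small_lid"]:
        ms=masks_of(p,o)
        if ms: r=fit(p,o,ms[0]["mask"],[.45,.05]); print(n,o,r[0].round(4),round(r[1],2))
    hsv=cv2.cvtColor(p["color"],cv2.COLOR_RGB2HSV)
    d=((hsv[...,2]<105)&((hsv[...,0]<15)|(hsv[...,0]>170))).astype(np.uint8)
    d=cv2.morphologyEx(d,cv2.MORPH_CLOSE,np.ones((3,3),np.uint8))
    k,l,s,c=cv2.connectedComponentsWithStats(d)
    for i in range(1,k):
        if 60<s[i,4]<5000:
            for o in ["lid_tray","cup_tray","tool_tray"] if s[i,4]>1300 else ["handle"]:
                r=fit(p,o,l==i,[.5,.05],0.05 if o!="handle" else -.05)
                if abs(r[1]-1)<.35: print(n,o,c[i].round(0),r[0].round(4),round(r[1],2))
E
python3 m.py
```

```text
top tall_cup [0.4217 0.2781] 1.03
top low_cup [ 0.4314 -0.1229] 1.03
top large_lid [0.4141 0.128 ] 0.92
top lid_tray [231. 141.] [0.6365 0.2653 0.1382] 0.93
top cup_tray [231. 141.] [0.6364 0.2653 0.1417] 1.04
top tool_tray [231. 141.] [0.6364 0.2653 0.1453] 1.25
top lid_tray [326. 147.] [ 0.6273 -0.0063  0.0295] 0.84
top cup_tray [326. 147.] [ 0.6273 -0.0063  0.0288] 0.94
top tool_tray [326. 147.] [ 0.6272 -0.0063  0.0281] 1.13
top lid_tray [414. 150.] [ 0.6248 -0.2588  0.2092] 0.69
top cup_tray [414. 150.] [ 0.6248 -0.2588  0.2027] 0.76
top tool_tray [414. 150.] [ 0.6247 -0.2588  0.196 ] 0.93
scene tall_cup [0.4225 0.2766] 1.05
scene low_cup [ 0.4306 -0.1252] 1.06
scene large_lid [0.4146 0.1264] 0.93
scene small_lid [ 0.413  -0.2534] 0.99
scene handle [301.  69.] [-0.1413 -0.6757 -1.1633] 1.28
scene handle [550. 143.] [-0.3347  0.4414 -1.3268] 1.33
scene handle [554. 201.] [-0.0227  0.5746 -0.0136] 0.84
scene handle [340. 206.] [ 0.45    0.0074 -0.0373] 0.66
scene handle [595. 207.] [-0.0933  0.678  -1.2874] 1.11
scene lid_tray [300. 240.] [ 0.631  -0.0067 -0.0012] 0.85
scene cup_tray [300. 240.] [ 0.6314 -0.0066  0.0307] 0.94
scene tool_tray [300. 240.] [ 0.6318 -0.0065  0.0636] 1.13
scene lid_tray [370. 289.] [0.6404 0.2669 0.1423] 0.95
scene cup_tray [370. 289.] [0.6408 0.267  0.151 ] 1.06
scene tool_tray [370. 289.] [0.6413 0.2671 0.1599] 1.27
scene lid_tray [506. 361.] [ 0.5948  0.6607 -0.2313] 0.8
scene cup_tray [506. 361.] [ 0.5951  0.6607 -0.2285] 0.88
scene tool_tray [506. 361.] [ 0.5955  0.6606 -0.2256] 1.06
scene handle [391. 386.] [0.8357 0.481  1.4117] 0.94
```

>>> drive_tool(
  rows=[
    [0,0,6.61,0,0,0,1],
    [0,0,6.61,0,0,0,1],
    [0,0,6.61,0,0,0,1],
    [0,0,6.61,0,0,0,1],
    [0,0,6.61,0,0,0,1],
  ],
  force=30,
)

```text
time: 2.02
tool_pos: [0.2733, 0.6172, 0.2313]
tcp_rot: [1.505, 2.757, -0.0]
wrist_force: [0.1, 0.8, -0.6]
width: 1.002
grip_force: 0.0
```

>>> drive_tool(
  rows=[
    [0,0,6.61,0,0,0,1],
    [0,0,6.61,0,0,0,1],
    [0,0,6.61,0,0,0,1],
    [0,0,6.61,0,0,0,1],
    [0,0,6.61,0,0,0,1],
    [0,0,0,0,0,0,1],
  ],
)

```text
time: 2.52
tool_pos: [0.2733, 0.6172, 0.2313]
tcp_rot: [-2.224, -2.219, 0.0]
wrist_force: [-0.4, -1.2, 0.1]
width: 1.003
grip_force: 0.0
```

>>> drive_tool(
  rows=[
    [0,0,0,-0.034,0.0149,0.011,1],
    [0,0,0,-0.034,0.0149,0.011,1],
    [0,0,0,-0.034,0.0149,0.011,1],
    [0,0,0,-0.034,0.0149,0.011,1],
    [0,0,0,-0.034,0.0149,0.011,1],
  ],
)

```text
time: 2.93
tool_pos: [0.3482, 0.4458, 0.176]
tcp_rot: [2.216, 2.227, 0.001]
wrist_force: [1.3, 0.0, -0.3]
width: 1.0
grip_force: 0.0
```

>>> drive_tool(
  rows=[
    [0,0,0,-0.034,0.0149,0.011,1],
    [0,0,0,-0.034,0.0149,0.011,1],
    [0,0,0,-0.034,0.0149,0.011,1],
    [0,0,0,-0.034,0.0149,0.011,1],
    [0,0,0,-0.034,0.0149,0.011,1],
    [0,0,0,0,0,0,1],
    [0,0,0,0,0,0,1],
  ],
)

```text
time: 3.52
tool_pos: [0.4225, 0.2753, 0.1206]
tcp_rot: [-2.222, -2.22, 0.002]
wrist_force: [-0.9, 0.7, -0.2]
width: 1.0
grip_force: 0.0
```

```bash
python3 - <<'E'
from h import *
s=status.read_state();print(s["tool_pos"].round(4),R.from_rotvec(s["tcp_rot"]).as_matrix().round(4),s["q"].round(2))
p=read_camera("top")
for o in ["small_lid","trimming_tool","tall_cup"]:
  for d in masks_of(p,o)[:1]:
    m=d["mask"]; print(o,d["score"],mom(cv2.moments(m.astype(np.uint8),True)))
    if o!="trimming_tool": print(fit(p,o,m,[.4,0]))
    else:
      ys,xs=np.nonzero(m)
      for r in range(ys.min(),ys.max()+1,3):
        q=xs[ys==r]; print(r,q.min(),q.max())
W=p["world_from_camera"];K=p["intrinsics"]
for u,v in [(320,197.5),(319,231.5),(321,187)]:
    c=np.array([(u-K[0,2])/K[0,0],-(v-K[1,2])/K[1,1],-1]); d=W[:3,:3]@c; print((W[:3,3]+d*(.01-W[2,3])/d[2]).round(4))
a=p["color"][190:236,300:340,::-1]; cv2.imwrite("pics/tool.png",cv2.resize(a,(480,552),interpolation=cv2.INTER_NEAREST))
E
```

```text
[0.4225 0.2753 0.1206] [[ 1.0e-03  1.0e+00 -1.4e-03]
 [ 1.0e+00 -1.0e-03 -7.0e-04]
 [-7.0e-04 -1.4e-03 -1.0e+00]] [0.53 0.04 2.08 0.   1.03 0.53]
small_lid 0.82 (411.54177897574124, 223.29380053908355, np.float64(0.8010713469643957), 371.0)
(array([ 0.41432554, -0.2521359 ]), 1.0100432507224895)
trimming_tool 0.54 (318.95959595959596, 211.2979797979798, np.float64(-1.5144823690015083), 198.0)
186 318 323
189 317 317Traceback (most recent call last):
  File "<stdin>", line 11, in <module>
    return umr_minimum(a, axis, None, out, keepdims, initial, where)
ValueError: zero-size array to reduction operation minimum which has no identity
```

>>> drive_tool(
  rows=[
    [0,0,0,0.002,0,0.02,1],
    [0,0,0,0,0,0.03,1],
    [0,0,0,0,0,0.03,1],
    [0,0,0,0,0,0.015,1],
    [0,0,0,0,0,0.0085,1],
    [0,0,0,0,0,0,1],
    [0,0,0,0,0,0,1],
  ],
)

```text
time: 4.25
tool_pos: [0.4225, 0.2804, 0.0183]
tcp_rot: [2.219, 2.224, 0.001]
wrist_force: [1.1, -0.4, 0.2]
width: 1.002
grip_force: 0.0
```

>>> drive_tool(
  rows=[
    [0,0,0,0,0,0,0.6],
    [0,0,0,0,0,0,0.4],
    [0,0,0,0,0,0,0.4],
    [0,0,0,0,0,0,0.4],
    [0,0,0,0,0,0,0.4],
    [0,0,0,0,0,0,0.4],
    [0,0,0,0,0,0,0.4],
    [0,0,0,0,0,0,0.4],
  ],
)

```text
time: 4.92
tool_pos: [0.4236, 0.2801, 0.0195]
tcp_rot: [2.221, 2.221, 0.005]
wrist_force: [-1.3, 0.5, 6.0]
width: 0.608
grip_force: 31.1
```

>>> drive_tool(
  rows=[
    [0,0,0,0,0,-0.01,0.4],
    [0,0,0,0,0,-0.03,0.4],
    [0,0,0,0,0,-0.03,0.4],
    [0,0,0,0,0,-0.03,0.4],
    [0,0,0,-0.0263,0.0227,0,0.4],
    [0,0,0,-0.0263,0.0227,0,0.4],
    [0,0,0,-0.0263,0.0227,0,0.4],
  ],
)

```text
time: 5.5
tool_pos: [0.4917, 0.2, 0.1199]
tcp_rot: [2.218, 2.223, 0.004]
wrist_force: [-0.3, 1.2, -1.8]
width: 0.611
grip_force: 31.9
```

>>> drive_tool(
  rows=[
    [0,0,0,-0.0263,0.0227,0,0.4],
    [0,0,0,-0.0263,0.0227,0,0.4],
    [0,0,0,-0.0263,0.0227,0,0.4],
    [0,0,0,-0.0263,0.0227,0,0.4],
    [0,0,0,-0.0263,0.0227,0,0.4],
    [0,0,0,-0.0263,0.0227,0,0.4],
    [0,0,0,0,0,0,0.4],
    [0,0,0,0,0,0,0.4],
  ],
)

```text
time: 6.17
tool_pos: [0.6277, 0.0408, 0.1183]
tcp_rot: [2.224, 2.218, 0.001]
wrist_force: [-0.0, -0.0, -1.6]
width: 0.605
grip_force: 32.0
```

```bash
python3 - <<'E'
from h import *
s=status.read_state();print(s["tool_pos"].round(4),s["grip_force"],s["width"])
p=read_camera("top")
hsv=cv2.cvtColor(p["color"],cv2.COLOR_RGB2HSV)
W=p["world_from_camera"];K=p["intrinsics"]
def gp(u,v,z=.01):
    c=np.array([(u-K[0,2])/K[0,0],-(v-K[1,2])/K[1,1],-1]); d=W[:3,:3]@c; return (W[:3,3]+d*(z-W[2,3])/d[2]).round(4)
d=(hsv[...,2]<135).astype(np.uint8); d[:180]=0;d[:,:305]=0;d[:,335:]=0;d[240:]=0
ys,xs=np.nonzero(d);print(len(ys),ys.min(),ys.max())
r=mom(cv2.moments(d,True));print(r)
print(fit(p,"handle",d,[.43,0],0))
a=p["color"][180:240,300:340,::-1]; b=p["color"][120:240,220:420,::-1]
cv2.imwrite("pics/tool.png",np.hstack([cv2.resize(a,(320,480),interpolation=cv2.INTER_NEAREST),cv2.resize(b[:,60:180],(480,480))]))
E
```

```text
[0.6277 0.0408 0.1183] 31.969968918710947 0.6048648037112139
1800 180 239
(319.5, 209.5, np.float64(1.5707963267948966), 1800.0)
(array([0.4629735 , 0.00769836, 0.        ]), 10.605568294943645)
```

View pics/tool.png

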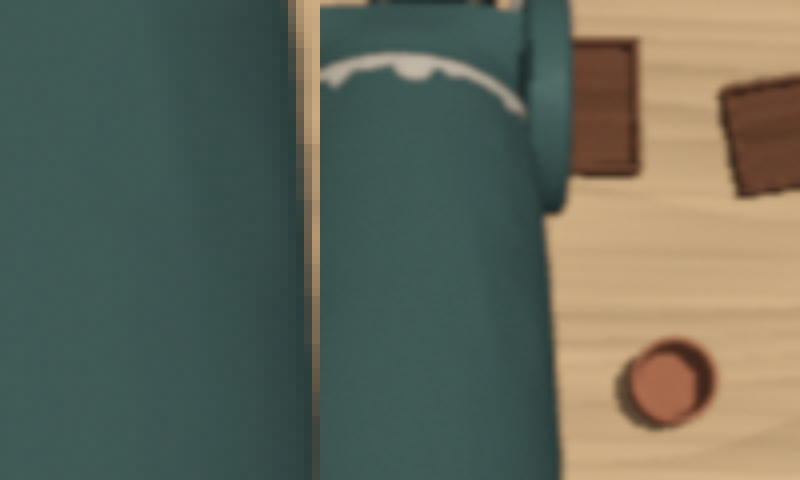

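>>> drive_tool(
  rows=[
    [0,0,0,0.001,0,0.02,0.4],
    [0,0,0,0,0,0.03,0.4],
    [0,0,0,0,0,0.022,0.4],
    [0,0,0,0,0,0.01,0.4],
    [0,0,0,0,0,0.006,0.4],
    [0,0,0,0,0,0.003,0.4],
    [0,0,0,0,0,0,0.4],
    [0,0,0,0,0,0,0.4],
  ],
)

```text
time: 6.88
tool_pos: [0.6278, 0.044, 0.0283]
tcp_rot: [2.22, 2.221, 0.003]
wrist_force: [-0.1, 0.3, -1.1]
width: 0.61
grip_force: 32.0
```

>>> drive_tool(
  rows=[
    [0,0,0,0,0,0.001,0.4],
    [0,0,0,0,0,0,0.4],
    [0,0,0,0,0,0,0.4],
  ],
)

```text
time: 7.13
tool_pos: [0.6274, 0.0436, 0.0267]
tcp_rot: [2.22, 2.221, 0.002]
wrist_force: [0.5, 0.5, -1.0]
width: 0.612
grip_force: 32.0
```

>>> drive_tool(
  rows=[
    [0,0,0,0,0,0.0005,0.4],
    [0,0,0,0,0,0.0005,0.4],
    [0,0,0,0,0,0.0005,0.4],
    [0,0,0,0,0,0,0.4],
  ],
)

```text
time: 7.47
tool_pos: [0.6272, 0.0436, 0.0256]
tcp_rot: [2.221, 2.221, 0.001]
wrist_force: [-2.3, -1.0, 5.9]
width: 0.609
grip_force: 32.5
```

>>> drive_tool(
  rows=[
    [0,0,0,0,0,0,0.65],
    [0,0,0,0,0,0,0.75],
    [0,0,0,0,0,0,0.9],
    [0,0,0,0,0,0,0.9],
    [0,0,0,0,0,0,0.9],
    [0,0,0,0,0,0,0.9],
  ],
)

```text
time: 7.97
tool_pos: [0.6266, 0.0436, 0.0241]
tcp_rot: [-2.221, -2.222, 0.0]
wrist_force: [-0.6, 0.2, 0.5]
width: 0.898
grip_force: 0.0
```

>>> drive_tool(
  rows=[
    [0,0,0,0,0,-0.01,0.9],
    [0,0,0,0,0,-0.02,0.9],
    [0,0,0,0,0,-0.03,0.9],
    [0,0,0,0,0,-0.03,0.9],
    [0,0,0,0,0,-0.03,1],
  ],
)

```text
time: 8.38
tool_pos: [0.6264, 0.0436, 0.146]
tcp_rot: [-2.221, -2.222, 0.0]
wrist_force: [0.9, -1.5, -0.6]
width: 0.997
grip_force: 0.0
```

>>> drive_tool(
  rows=[
    [0,0,0,-0.021,-0.0244,0,1],
    [0,0,0,-0.021,-0.0244,0,1],
    [0,0,0,-0.021,-0.0244,0,1],
    [0,0,0,-0.021,-0.0244,0,1],
    [0,0,0,-0.021,-0.0244,0,1],
    [0,0,0,-0.021,-0.0244,0,1],
    [0,0,0,-0.021,-0.0244,0,1],
    [0,0,0,-0.021,-0.0244,0,1],
  ],
)

```text
time: 9.05
tool_pos: [0.4305, -0.1252, 0.1451]
tcp_rot: [2.22, 2.222, 0.001]
wrist_force: [0.5, -0.9, 0.2]
width: 0.997
grip_force: 0.0
```

>>> drive_tool(
  rows=[
    [0,0,0,0,0,0.02,1],
    [0,0,0,0,0,0.02,1],
    [0,0,0,0,0,0,1],
    [0,0,0,0,0,0,1],
    [0,0,0,0,0,0,1],
  ],
)

```text
time: 9.47
tool_pos: [0.4324, -0.1245, 0.1054]
tcp_rot: [2.22, 2.222, 0.001]
wrist_force: [0.5, -1.1, 0.1]
width: 1.002
grip_force: 0.0
```

```bash
python3 - <<'E'
from h import *
s=status.read_state();print(s["tool_pos"].round(4))
for n in ["top","scene"]:
  p=read_camera(n)
  for o in ["tall_cup","low_cup"]:
    for d in masks_of(p,o)[:1]:
      print(n,o,d["score"],[fit(p,o,d["mask"],[.5,0],z=z) for z in ((.006,) if o[0]=="t" else (0,))])
  if n=="top": a=p["color"][110:240,220:420,::-1]; cv2.imwrite("pics/t2.png",cv2.resize(a,(800,520),interpolation=cv2.INTER_CUBIC))
E
```

```text
[ 0.4324 -0.1245  0.1054]
top tall_cup 0.87 [(array([0.6256545 , 0.04153021]), 0.9658363141400156)]
scene tall_cup 0.6 [(array([0.62635422, 0.03859557]), 0.9355087054788153)]
scene low_cup 0.68 [(array([ 0.43063614, -0.12490682]), 0.9247896660384013)]
```

View pics/t2.png

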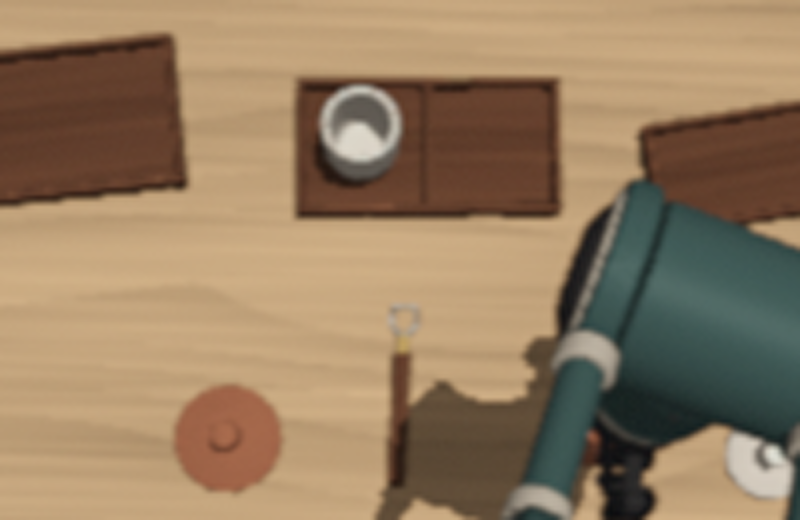

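>>> drive_tool(
  rows=[
    [0,0,0,0,-0.001,0.02,1],
    [0,0,0,0,0,0.03,1],
    [0,0,0,0,0,0.02,1],
    [0,0,0,0,0,0.012,1],
    [0,0,0,0,0,0.006,1],
    [0,0,0,0,0,0,1],
    [0,0,0,0,0,0,1],
  ],
)

```text
time: 10.35
tool_pos: [0.431, -0.1245, 0.0166]
tcp_rot: [2.221, 2.222, 0.0]
wrist_force: [-0.4, 0.4, 0.0]
width: 1.0
grip_force: 0.0
```

>>> drive_tool(
  rows=[
    [0,0,0,0,0,0,0.7],
    [0,0,0,0,0,0,0.5],
    [0,0,0,0,0,0,0.5],
    [0,0,0,0,0,0,0.5],
    [0,0,0,0,0,0,0.5],
    [0,0,0,0,0,0,0.5],
    [0,0,0,0,0,0,0.5],
  ],
)

```text
time: 10.93
tool_pos: [0.4319, -0.1249, 0.0178]
tcp_rot: [2.219, 2.22, 0.002]
wrist_force: [-1.4, 0.8, 5.0]
width: 0.703
grip_force: 32.2
```

```bash
cat >gp.py <<'E'
from h import *
p=read_camera("top");W=p["world_from_camera"];K=p["intrinsics"]
def gp(u,v,z=.01):
    c=np.array([(u-K[0,2])/K[0,0],-(v-K[1,2])/K[1,1],-1]); d=W[:3,:3]@c; return (W[:3,3]+d*(z-W[2,3])/d[2]).round(4)
E
python3 -c "
from gp import *
print(gp(320.5,198),gp(319.25,231.75),gp(321,185.75,.002))"
```

```text
[0.4773 0.0059 0.01  ] [0.3826 0.0065 0.01  ] [0.5137 0.0055 0.002 ]
```

>>> drive_tool(
  rows=[
    [0,0,0,0,0,-0.01,0.5],
    [0,0,0,0,0,-0.03,0.5],
    [0,0,0,0,0,-0.03,0.5],
    [0,0,0,0,0,-0.03,0.5],
    [0,0,0,0.0104,0.0283,0,0.5],
    [0,0,0,0.0104,0.0283,0,0.5],
    [0,0,0,0.0104,0.0283,0,0.5],
  ],
)

```text
time: 11.57
tool_pos: [0.5171, -0.0932, 0.1187]
tcp_rot: [2.22, 2.219, 0.003]
wrist_force: [0.1, -0.2, -1.0]
width: 0.704
grip_force: 33.3
```

>>> drive_tool(
  rows=[
    [0,0,0,0.0104,0.0283,0,0.5],
    [0,0,0,0.0104,0.0283,0,0.5],
    [0,0,0,0.0104,0.0283,0,0.5],
    [0,0,0,0.0104,0.0283,0,0.5],
    [0,0,0,0,0,0,0.5],
    [0,0,0,0,0,0,0.5],
    [0,0,0,0,0,0,0.5],
    [0,0,0,0,0,0,0.5],
  ],
)

```text
time: 12.23
tool_pos: [0.6273, -0.0519, 0.1162]
tcp_rot: [-2.221, -2.221, 0.002]
wrist_force: [-0.5, 0.3, -1.3]
width: 0.7
grip_force: 33.4
```

>>> drive_tool(
  rows=[
    [0,0,0,0,0,0.02,0.5],
    [0,0,0,0,0,0.03,0.5],
    [0,0,0,0,0,0.022,0.5],
    [0,0,0,0,0,0.01,0.5],
    [0,0,0,0,0,0.006,0.5],
    [0,0,0,0,0,0.002,0.5],
    [0,0,0,0,0,0,0.5],
    [0,0,0,0,0,0,0.5],
  ],
)

```text
time: 12.9
tool_pos: [0.6299, -0.0518, 0.0279]
tcp_rot: [2.22, 2.22, 0.002]
wrist_force: [0.2, 0.3, -0.9]
width: 0.702
grip_force: 33.4
```

>>> drive_tool(
  rows=[
    [0,0,0,0,0,0.0005,0.5],
    [0,0,0,0,0,0.0005,0.5],
    [0,0,0,0,0,0.0005,0.5],
    [0,0,0,0,0,0,0.5],
  ],
)

```text
time: 13.23
tool_pos: [0.629, -0.0516, 0.0252]
tcp_rot: [2.221, 2.222, 0.001]
wrist_force: [0.4, 0.4, -0.5]
width: 0.707
grip_force: 33.4
```

>>> drive_tool(
  rows=[
    [0,0,0,0,0,0.0005,0.5],
    [0,0,0,0,0,0.0005,0.5],
    [0,0,0,0,0,0,0.5],
  ],
)

```text
time: 13.48
tool_pos: [0.6288, -0.0515, 0.024]
tcp_rot: [2.221, 2.222, 0.0]
wrist_force: [-0.1, 0.4, 0.7]
width: 0.701
grip_force: 33.5
```

>>> drive_tool(
  rows=[
    [0,0,0,0,0,0.0005,0.5],
    [0,0,0,0,0,0,0.5],
    [0,0,0,0,0,0,0.75],
    [0,0,0,0,0,0,0.85],
    [0,0,0,0,0,0,0.95],
    [0,0,0,0,0,0,0.95],
    [0,0,0,0,0,0,0.95],
  ],
)

```text
time: 14.07
tool_pos: [0.6286, -0.0516, 0.0231]
tcp_rot: [-2.221, -2.222, 0.0]
wrist_force: [-0.3, 0.1, -0.1]
width: 0.948
grip_force: 0.0
```

>>> drive_tool(
  rows=[
    [0,0,0,0,0,-0.01,0.95],
    [0,0,0,0,0,-0.02,0.95],
    [0,0,0,0,0,-0.03,0.95],
    [0,0,0,0,0,-0.03,0.95],
    [0,0,0,0,0,-0.03,0.7],
    [0,0,0,0,0,0,0.7],
    [0,0,0,0,0,0,0.7],
  ],
)

```text
time: 14.65
tool_pos: [0.6311, -0.0519, 0.1473]
tcp_rot: [2.217, 2.218, 0.007]
wrist_force: [0.7, 0.0, -0.6]
width: 0.696
grip_force: 0.0
```

>>> drive_tool(
  rows=[
    [0,0,0,0.0224,-0.0269,0,0.7],
    [0,0,0,0.0224,-0.0269,0,0.7],
    [0,0,0,0.0224,-0.0269,0,0.7],
    [0,0,0,0.0224,-0.0269,0,0.7],
    [0,0,0,0.0224,-0.0269,0,0.7],
    [0,0,0,0.0224,-0.0269,0,0.7],
    [0,0,0,0.0224,-0.0269,0,0.7],
    [0,0,0,0.0224,-0.0269,0,0.7],
  ],
)

```text
time: 15.32
tool_pos: [0.4107, 0.1279, 0.1418]
tcp_rot: [-2.221, -2.22, 0.004]
wrist_force: [-0.3, 0.9, -0.0]
width: 0.698
grip_force: 0.0
```

>>> drive_tool(
  rows=[
    [0,0,0,0,0,0.03,0.7],
    [0,0,0,0,0,0.03,0.7],
    [0,0,0,0,0,0.03,0.7],
    [0,0,0,0,0,0,0.7],
    [0,0,0,0,0,0,0.7],
    [0,0,0,0,0,0,0.7],
    [0,0,0,0,0,0,0.7],
  ],
)

```text
time: 15.9
tool_pos: [0.415, 0.1278, 0.0549]
tcp_rot: [2.221, 2.22, 0.004]
wrist_force: [-0.6, 0.1, 0.7]
width: 0.7
grip_force: 0.0
```

```bash
python3 - <<'E'
from h import *
s=status.read_state();print(s["tool_pos"].round(4))
p=read_camera("top")
for o in ["tall_cup","low_cup"]:
    for d in masks_of(p,o)[:1]:
      print(o,d["score"],fit(p,o,d["mask"],[.5,0],z=.006))
p=read_camera("scene")
a=p["color"][170:310,270:430,::-1]; cv2.imwrite("pics/s2.png",cv2.resize(a,(640,560),interpolation=cv2.INTER_CUBIC))
E
```

```text
[0.415  0.1278 0.0549]
low_cup 0.65 (array([ 0.62803082, -0.04963496]), 1.0434764067181275)
```

View pics/s2.png

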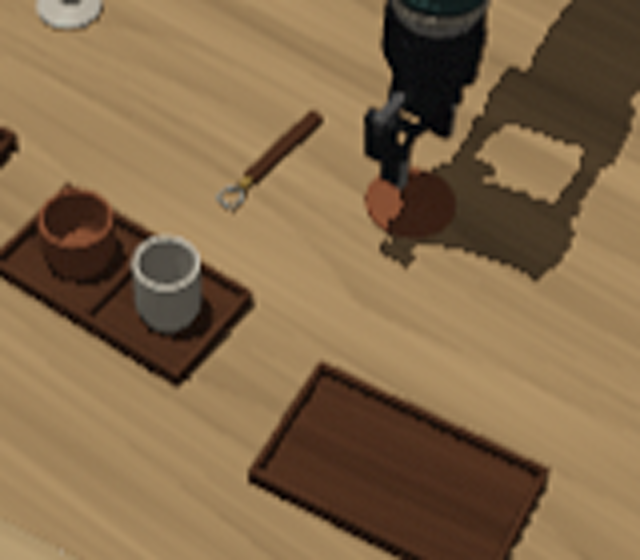

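>>> drive_tool(
  rows=[
    [0,0,0,0,0,0.018,0.7],
    [0,0,0,0,0,0.012,0.7],
    [0,0,0,0,0,0.009,0.7],
    [0,0,0,0,0,0,0.7],
    [0,0,0,0,0,0,0.7],
  ],
  force=25,
)

```text
time: 16.52
tool_pos: [0.4132, 0.1274, 0.0142]
tcp_rot: [-2.221, -2.221, 0.001]
wrist_force: [0.0, 0.1, 0.1]
width: 0.703
grip_force: 0.0
```

>>> drive_tool(
  rows=[
    [0,0,0,0,0,0,0.5],
    [0,0,0,0,0,0,0.35],
    [0,0,0,0,0,0,0.1],
    [0,0,0,0,0,0,0.1],
    [0,0,0,0,0,0,0.1],
    [0,0,0,0,0,0,0.1],
    [0,0,0,0,0,0,0.1],
    [0,0,0,0,0,0,0.1],
  ],
)

```text
time: 17.18
tool_pos: [0.4143, 0.1278, 0.0151]
tcp_rot: [2.22, 2.221, 0.002]
wrist_force: [0.2, 0.1, 7.0]
width: 0.222
grip_force: 24.6
```

>>> drive_tool(
  rows=[
    [0,0,0,0,0,-0.01,0.1],
    [0,0,0,0,0,-0.03,0.1],
    [0,0,0,0,0,-0.03,0.1],
    [0,0,0,0,0,-0.03,0.1],
    [0,0,0,0.0227,0.0272,0,0.1],
    [0,0,0,0.0227,0.0272,0,0.1],
    [0,0,0,0.0227,0.0272,0,0.1],
    [0,0,0,0.0227,0.0272,0,0.1],
  ],
)

```text
time: 17.85
tool_pos: [0.523, 0.2193, 0.1152]
tcp_rot: [2.221, 2.221, 0.001]
wrist_force: [-0.1, 0.2, -1.0]
width: 0.219
grip_force: 24.7
```

>>> drive_tool(
  rows=[
    [0,0,0,0.0227,0.0272,0,0.1],
    [0,0,0,0.0227,0.0272,0,0.1],
    [0,0,0,0.0227,0.0272,0,0.1],
    [0,0,0,0.0227,0.0272,0,0.1],
    [0,0,0,0,0,0,0.1],
    [0,0,0,0,0,0,0.1],
    [0,0,0,0,0,0,0.1],
  ],
)

```text
time: 18.43
tool_pos: [0.6299, 0.3087, 0.1135]
tcp_rot: [-2.22, -2.222, 0.004]
wrist_force: [0.3, -0.7, -0.9]
width: 0.221
grip_force: 24.8
```

>>> drive_tool(
  rows=[
    [0,0,0,0,0,0.02,0.1],
    [0,0,0,0,0,0.03,0.1],
    [0,0,0,0,0,0.02,0.1],
    [0,0,0,0,0,0.01,0.1],
    [0,0,0,0,0,0.006,0.1],
    [0,0,0,0,0,0.003,0.1],
    [0,0,0,0,0,0,0.1],
    [0,0,0,0,0,0,0.1],
  ],
)

```text
time: 19.1
tool_pos: [0.6319, 0.3095, 0.0269]
tcp_rot: [2.221, 2.221, 0.003]
wrist_force: [-0.4, -0.7, -0.9]
width: 0.22
grip_force: 24.8
```

>>> drive_tool(
  rows=[
    [0,0,0,0,0,0.002,0.1],
    [0,0,0,0,0,0.001,0.1],
    [0,0,0,0,0,0.0005,0.1],
    [0,0,0,0,0,0.0005,0.1],
    [0,0,0,0,0,0,0.1],
    [0,0,0,0,0,0,0.1],
  ],
)

```text
time: 19.6
tool_pos: [0.6309, 0.3093, 0.0213]
tcp_rot: [-2.221, -2.222, 0.0]
wrist_force: [-0.6, 0.1, -0.7]
width: 0.218
grip_force: 24.8
```

>>> drive_tool(
  rows=[
    [0,0,0,0,0,0.0005,0.1],
    [0,0,0,0,0,0.0005,0.1],
    [0,0,0,0,0,0,0.1],
  ],
)

```text
time: 19.85
tool_pos: [0.631, 0.3092, 0.0212]
tcp_rot: [-2.221, -2.222, 0.0]
wrist_force: [-2.8, -1.2, 4.3]
width: 0.222
grip_force: 25.4
```

>>> drive_tool(
  rows=[
    [0,0,0,0,0,0,0.3],
    [0,0,0,0,0,0,0.4],
    [0,0,0,0,0,0,0.5],
    [0,0,0,0,0,0,0.5],
    [0,0,0,0,0,0,0.5],
    [0,0,0,0,0,0,0.5],
  ],
)

```text
time: 20.35
tool_pos: [0.6309, 0.3092, 0.0201]
tcp_rot: [-2.221, -2.222, 0.0]
wrist_force: [-0.5, 0.5, -0.8]
width: 0.502
grip_force: 0.0
```

>>> drive_tool(
  rows=[
    [0,0,0,0,0,-0.01,0.5],
    [0,0,0,0,0,-0.02,0.5],
    [0,0,0,0,0,-0.03,0.5],
    [0,0,0,0,0,-0.03,0.5],
    [0,0,0,0,0,-0.03,0.7],
    [0,0,0,0,0,0,0.7],
  ],
)

```text
time: 20.85
tool_pos: [0.6356, 0.3113, 0.1499]
tcp_rot: [2.218, 2.218, 0.02]
wrist_force: [0.5, 0.1, 0.9]
width: 0.699
grip_force: 0.0
```

>>> drive_tool(
  rows=[
    [0,0,0,-0.0351,-0.0136,0,0.7],
    [0,0,0,-0.0351,-0.0136,0,0.7],
    [0,0,0,-0.0351,-0.0136,0,0.7],
    [0,0,0,-0.0351,-0.0136,0,0.7],
    [0,0,0,-0.0351,-0.0136,0,0.7],
    [0,0,0,-0.0351,-0.0136,0,0.7],
    [0,0,0,-0.0351,-0.0136,0,0.7],
    [0,0,0,-0.0351,-0.0136,0,0.7],
  ],
)

```text
time: 21.52
tool_pos: [0.5216, 0.027, 0.1411]
tcp_rot: [2.22, 2.222, 0.001]
wrist_force: [0.7, -0.5, 0.1]
width: 0.698
grip_force: 0.0
```

>>> drive_tool(
  rows=[
    [0,0,0,-0.0351,-0.0136,0,0.7],
    [0,0,0,-0.0351,-0.0136,0,0.7],
    [0,0,0,-0.0351,-0.0136,0,0.7],
    [0,0,0,-0.0351,-0.0136,0,0.7],
    [0,0,0,-0.0351,-0.0136,0,0.7],
    [0,0,0,-0.0351,-0.0136,0,0.7],
    [0,0,0,-0.0351,-0.0136,0,0.7],
    [0,0,0,-0.0351,-0.0136,0,0.7],
  ],
)

```text
time: 22.18
tool_pos: [0.4129, -0.2542, 0.1413]
tcp_rot: [2.22, 2.221, 0.001]
wrist_force: [1.2, -0.4, 0.2]
width: 0.7
grip_force: 0.0
```

>>> drive_tool(
  rows=[
    [0,0,0,0,0,0.03,0.7],
    [0,0,0,0,0,0.03,0.7],
    [0,0,0,0,0,0.02,0.7],
    [0,0,0,0,0,0,0.7],
    [0,0,0,0,0,0,0.7],
    [0,0,0,0,0,0,0.7],
    [0,0,0,0,0,0,0.7],
  ],
)

```text
time: 22.77
tool_pos: [0.4153, -0.2533, 0.0624]
tcp_rot: [2.218, 2.22, 0.001]
wrist_force: [0.2, 0.4, 0.9]
width: 0.702
grip_force: 0.0
```

```bash
python3 - <<'E'
from h import *
s=status.read_state();print(s["tool_pos"].round(4))
for n in ["top","scene"]:
  p=read_camera(n)
  for o in ["large_lid","small_lid"]:
    for d in masks_of(p,o)[:1]:
      print(n,o,d["score"],fit(p,o,d["mask"],[.5,0],z=.006*(o[0]=="l")))
  if n=="top": a=p["color"][100:240,180:440,::-1]; cv2.imwrite("pics/t3.png",cv2.resize(a,(780,420),interpolation=cv2.INTER_CUBIC))
E
```

```text
[ 0.4153 -0.2533  0.0624]
top large_lid 0.66 (array([0.63078524, 0.30925598]), 0.9286984252367583)
scene large_lid 0.89 (array([0.62956824, 0.30777717]), 0.9227942703549827)
scene small_lid 0.43 (array([ 0.41326055, -0.25213012]), 0.6532240960754434)
```

View pics/t3.png

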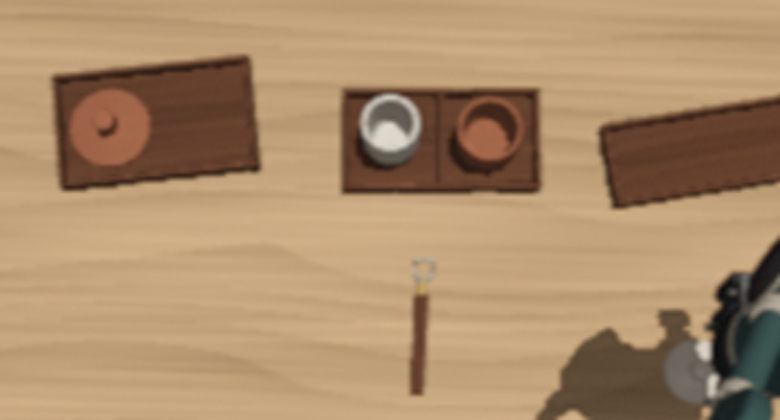

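>>> drive_tool(
  rows=[
    [0,0,0,0,-0.001,0.02,0.7],
    [0,0,0,0,0,0.015,0.7],
    [0,0,0,0,0,0.011,0.7],
    [0,0,0,0,0,0,0.7],
    [0,0,0,0,0,0,0.7],
  ],
)

```text
time: 23.48
tool_pos: [0.412, -0.252, 0.0137]
tcp_rot: [-2.22, -2.221, 0.001]
wrist_force: [0.2, 0.3, 0.5]
width: 0.701
grip_force: 0.0
```

>>> drive_tool(
  rows=[
    [0,0,0,0,0,0,0.5],
    [0,0,0,0,0,0,0.35],
    [0,0,0,0,0,0,0.1],
    [0,0,0,0,0,0,0.1],
    [0,0,0,0,0,0,0.1],
    [0,0,0,0,0,0,0.1],
    [0,0,0,0,0,0,0.1],
    [0,0,0,0,0,0,0.1],
  ],
)

```text
time: 24.15
tool_pos: [0.4134, -0.253, 0.0153]
tcp_rot: [2.22, 2.22, 0.001]
wrist_force: [-0.1, 0.7, 6.1]
width: 0.223
grip_force: 24.6
```

>>> drive_tool(
  rows=[
    [0,0,0,0,0,-0.01,0.1],
    [0,0,0,0,0,-0.03,0.1],
    [0,0,0,0,0,-0.03,0.1],
    [0,0,0,0,0,-0.03,0.1],
    [0,0,0,0.0337,0.0165,0,0.1],
    [0,0,0,0.0337,0.0165,0,0.1],
    [0,0,0,0.0337,0.0165,0,0.1],
    [0,0,0,0.0337,0.0165,0,0.1],
  ],
)

```text
time: 24.82
tool_pos: [0.4787, -0.1164, 0.115]
tcp_rot: [2.222, 2.22, 0.0]
wrist_force: [0.4, -0.3, -1.3]
width: 0.22
grip_force: 24.6
```

>>> drive_tool(
  rows=[
    [0,0,0,0.0337,0.0165,0,0.1],
    [0,0,0,0.0337,0.0165,0,0.1],
    [0,0,0,0.0337,0.0165,0,0.1],
    [0,0,0,0.0337,0.0165,0,0.1],
    [0,0,0,0.0337,0.0165,0,0.1],
    [0,0,0,0.0337,0.0165,0,0.1],
    [0,0,0,0.0337,0.0165,0,0.1],
    [0,0,0,0.0337,0.0165,0,0.1],
  ],
)

```text
time: 25.48
tool_pos: [0.6104, 0.1538, 0.1144]
tcp_rot: [-2.22, -2.222, 0.001]
wrist_force: [-0.1, -0.7, 0.0]
width: 0.219
grip_force: 24.6
```

>>> drive_tool(
  rows=[
    [0,0,0,0.0337,0.0165,0,0.1],
    [0,0,0,0.0337,0.0165,0,0.1],
    [0,0,0,0,0,0,0.1],
    [0,0,0,0,0,0,0.1],
    [0,0,0,0,0,0.02,0.1],
    [0,0,0,0,0,0.02,0.1],
    [0,0,0,0,0,0,0.1],
    [0,0,0,0,0,0,0.1],
  ],
)

```text
time: 26.15
tool_pos: [0.641, 0.2176, 0.0726]
tcp_rot: [-2.221, -2.219, 0.007]
wrist_force: [1.2, -0.4, 0.7]
width: 0.22
grip_force: 24.7
```

>>> drive_tool(
  rows=[
    [0,0,0,0,0.001,0.025,0.1],
    [0,0,0,0,0,0.013,0.1],
    [0,0,0,0,0,0.007,0.1],
    [0,0,0,0,0,0.004,0.1],
    [0,0,0,0,0,0,0.1],
    [0,0,0,0,0,0,0.1],
    [0,0,0,0,0,0,0.1],
  ],
)

```text
time: 26.73
tool_pos: [0.6452, 0.2197, 0.0264]
tcp_rot: [2.22, 2.221, 0.002]
wrist_force: [-0.4, -0.2, -1.8]
width: 0.219
grip_force: 24.7
```

>>> drive_tool(
  rows=[
    [0,0,0,0,0,0.001,0.1],
    [0,0,0,0,0,0.001,0.1],
    [0,0,0,0,0,0.0005,0.1],
    [0,0,0,0,0,0.0005,0.1],
    [0,0,0,0,0,0,0.1],
    [0,0,0,0,0,0,0.1],
  ],
)

```text
time: 27.23
tool_pos: [0.6443, 0.2194, 0.0222]
tcp_rot: [-2.221, -2.222, 0.0]
wrist_force: [0.3, 0.5, -0.6]
width: 0.218
grip_force: 24.7
```

>>> drive_tool(
  rows=[
    [0,0,0,0,0,0.0005,0.1],
    [0,0,0,0,0,0.0005,0.1],
    [0,0,0,0,0,0,0.1],
  ],
)

```text
time: 27.48
tool_pos: [0.6444, 0.2195, 0.0214]
tcp_rot: [-2.221, -2.222, -0.0]
wrist_force: [-0.1, -0.4, 0.5]
width: 0.221
grip_force: 24.7
```

>>> drive_tool(
  rows=[
    [0,0,0,0,0,0.0005,0.1],
    [0,0,0,0,0,0.0005,0.1],
    [0,0,0,0,0,0,0.1],
  ],
)

```text
time: 27.73
tool_pos: [0.6444, 0.2195, 0.0213]
tcp_rot: [-2.221, -2.222, 0.0]
wrist_force: [-2.8, -0.5, 5.2]
width: 0.224
grip_force: 25.3
```

>>> drive_tool(
  rows=[
    [0,0,0,0,0,0,0.3],
    [0,0,0,0,0,0,0.4],
    [0,0,0,0,0,0,0.5],
    [0,0,0,0,0,0,0.5],
    [0,0,0,0,0,0,0.5],
    [0,0,0,0,0,0,0.5],
  ],
)

```text
time: 28.23
tool_pos: [0.6443, 0.2194, 0.0201]
tcp_rot: [-2.221, -2.222, 0.0]
wrist_force: [0.2, 0.1, -0.1]
width: 0.501
grip_force: 0.0
```

>>> drive_tool(
  rows=[
    [0,0,0,0,0,-0.01,0.5],
    [0,0,0,0,0,-0.02,0.5],
    [0,0,0,0,0,-0.03,0.5],
    [0,0,0,0,0,-0.03,0.5],
    [0,0,0,0,0,-0.03,0.5],
    [0,0,0,0,0,0,0.5],
  ],
)

```text
time: 28.73
tool_pos: [0.6493, 0.2209, 0.1497]
tcp_rot: [2.216, 2.217, 0.019]
wrist_force: [2.1, -0.3, 1.3]
width: 0.502
grip_force: 0.0
```

>>> drive_tool(
  rows=[
    [0,0,0,-0.0267,-0.0259,0,0.5],
    [0,0,0,-0.0267,-0.0259,0,0.5],
    [0,0,0,-0.0267,-0.0259,0,0.5],
    [0,0,0,-0.0267,-0.0259,0,0.5],
    [0,0,0,-0.0267,-0.0259,0,0.5],
    [0,0,0,-0.0267,-0.0259,0,0.5],
    [0,0,0,-0.0267,-0.0259,0,0.5],
    [0,0,0,-0.0267,-0.0259,0,0.5],
  ],
)

```text
time: 29.4
tool_pos: [0.4361, 0.0048, 0.1409]
tcp_rot: [2.22, 2.222, 0.001]
wrist_force: [0.5, -1.1, -0.0]
width: 0.501
grip_force: 0.0
```

>>> drive_tool(
  rows=[
    [0,0,6.92,0,0,0,0.5],
    [0,0,6.92,0,0,0,0.5],
    [0,0,6.92,0,0,0,0.5],
    [0,0,6.92,0,0,0,0.5],
    [0,0,6.92,0,0,0,0.5],
    [0,0,6.92,0,0,0,0.5],
    [0,0,6.92,0,0,0,0.5],
  ],
)

```text
time: 29.98
tool_pos: [0.4375, 0.0057, 0.141]
tcp_rot: [2.94, 1.106, 0.002]
wrist_force: [0.6, 0.6, 0.2]
width: 0.5
grip_force: 0.0
```

>>> drive_tool(
  rows=[
    [0,0,6.92,0,0,0,0.5],
    [0,0,6.92,0,0,0,0.5],
    [0,0,6.92,0,0,0,0.5],
    [0,0,6.92,0,0,0,0.5],
    [0,0,6.92,0,0,0,0.5],
    [0,0,6.92,0,0,0,0.5],
    [0,0,0,0,0,0,0.5],
    [0,0,0,0,0,0,0.5],
  ],
)

```text
time: 30.65
tool_pos: [0.4375, 0.0058, 0.1408]
tcp_rot: [3.141, 0.007, 0.001]
wrist_force: [0.2, -0.5, 0.1]
width: 0.5
grip_force: 0.0
```

>>> drive_tool(
  rows=[
    [0,0,0,0,0,0.03,0.5],
    [0,0,0,0,0,0.03,0.5],
    [0,0,0,0,0,0.02,0.5],
    [0,0,0,0,0,0,0.5],
    [0,0,0,0,0,0,0.5],
    [0,0,0,0,0,0,0.5],
  ],
)

```text
time: 31.15
tool_pos: [0.4383, 0.0057, 0.0615]
tcp_rot: [3.141, 0.004, 0.003]
wrist_force: [0.3, -0.2, -0.2]
width: 0.498
grip_force: 0.0
```

```bash
python3 - <<'E'
from h import *
s=status.read_state();print(s["tool_pos"].round(4),R.from_rotvec(s["tcp_rot"]).as_matrix().round(3))
for n in ["top","scene"]:
  p=read_camera(n)
  for o in ["large_lid","small_lid"]:
    for d in masks_of(p,o)[:1]:
      print(n,o,d["score"],fit(p,o,d["mask"],[.5,0],z=.006))
  hsv=cv2.cvtColor(p["color"],cv2.COLOR_RGB2HSV)
  d=((hsv[...,2]<105)&((hsv[...,0]<15)|(hsv[...,0]>170))).astype(np.uint8)
  d=cv2.morphologyEx(d,cv2.MORPH_CLOSE,np.ones((3,3),np.uint8))
  k,l,st,c=cv2.connectedComponentsWithStats(d)
  q=proj(p,[[.625,-.259,.01]])[0]
  i=np.argmin(np.hypot(*(c-q).T)); print(c[i],st[i]); print(fit(p,"tool_tray",l==i,[.62,-.26],.2))
  if n=="top": t=p["color"]
b=p["color"][155:310,200:420,::-1]; a=t[100:240,180:440,::-1]
cv2.imwrite("pics/s4.png",np.vstack([cv2.resize(b,(420,296)),cv2.resize(a,(420,226))]))
E
```

```text
[0.4383 0.0057 0.0615] [[ 1.     0.002  0.002]
 [ 0.002 -1.    -0.   ]
 [ 0.002  0.    -1.   ]]
top large_lid 0.97 (array([0.62951786, 0.31119199]), 0.9245464260363043)
top small_lid 0.77 (array([0.64443214, 0.22207278]), 0.8131883105179599)
[413.97767857 150.26618304] [ 380  133   69   36 1792]
(array([ 0.62421654, -0.25868509,  0.19315099]), 0.9130960895671363)
scene large_lid 0.97 (array([0.62983317, 0.30828378]), 0.9337727041642444)
scene small_lid 0.49 (array([0.64215969, 0.21946232]), 0.9694142511586024)
[244.39301701 203.10205909] [ 215  185   59   37 1117]
(array([ 0.62870781, -0.25916946,  0.19261072]), 0.9334745636289097)
```

View pics/s4.png

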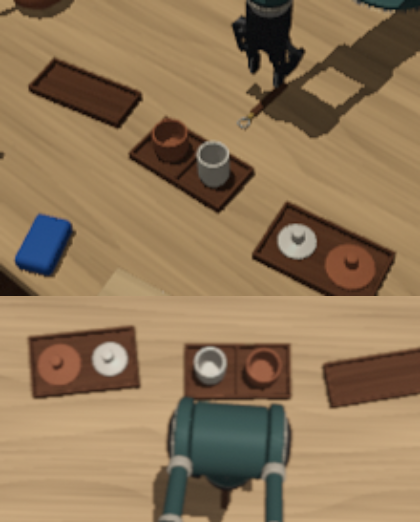

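>>> drive_tool(
  rows=[
    [0,0,0,0,0,0.025,0.5],
    [0,0,0,0,0,0.018,0.5],
    [0,0,0,0,0,0.008,0.5],
    [0,0,0,0,0,0.004,0.5],
    [0,0,0,0,0,0,0.5],
    [0,0,0,0,0,0,0.5],
  ],
  force=25,
)

```text
time: 31.95
tool_pos: [0.4378, 0.0058, 0.0058]
tcp_rot: [3.142, 0.002, 0.001]
wrist_force: [0.1, -0.4, 0.4]
width: 0.494
grip_force: 0.0
```

>>> drive_tool(
  rows=[
    [0,0,0,0,0,0.0015,0.5],
    [0,0,0,0,0,0,0.4],
    [0,0,0,0,0,0,0.3],
    [0,0,0,0,0,0,0.2],
    [0,0,0,0,0,0,0.05],
    [0,0,0,0,0,0,0.05],
    [0,0,0,0,0,0,0.05],
    [0,0,0,0,0,0,0.05],
  ],
)

```text
time: 32.62
tool_pos: [0.4377, 0.0058, 0.0043]
tcp_rot: [-3.142, -0.002, -0.001]
wrist_force: [-0.8, -0.4, 6.4]
width: 0.15
grip_force: 26.5
```

>>> drive_tool(
  rows=[
    [0,0,0,0,0,0,0.05],
    [0,0,0,0,0,0,0.05],
  ],
)

```text
time: 32.78
tool_pos: [0.4378, 0.0058, 0.0043]
tcp_rot: [-3.142, -0.001, -0.001]
wrist_force: [-2.3, 0.4, 6.0]
width: 0.15
grip_force: 26.5
```

>>> drive_tool(
  rows=[
    [0,0,0,0,0,-0.01,0.05],
    [0,0,0,0,0,-0.03,0.05],
    [0,0,0,0,0,-0.03,0.05],
    [0,0,0,0,0,-0.03,0.05],
    [0,0,0,0.0212,0.0305,0,0.05],
    [0,0,0,0.0212,0.0305,0,0.05],
    [0,0,0,0.0212,0.0305,0,0.05],
  ],
)

```text
time: 33.37
tool_pos: [0.5021, -0.0865, 0.1056]
tcp_rot: [3.141, 0.004, 0.004]
wrist_force: [1.1, 0.9, -0.6]
width: 0.154
grip_force: 25.8
```

>>> drive_tool(
  rows=[
    [0,0,0,0.0212,0.0305,0,0.05],
    [0,0,0,0.0212,0.0305,0,0.05],
    [0,0,0,0.0212,0.0305,0,0.05],
    [0,0,0,0.0212,0.0305,0,0.05],
    [0,0,0,0.0212,0.0305,0,0.05],
    [0,0,0,0.0212,0.0305,0,0.05],
    [0,0,0,0,0,0,0.05],
    [0,0,0,0,0,0,0.05],
  ],
)

```text
time: 34.03
tool_pos: [0.6287, -0.2702, 0.1033]
tcp_rot: [-3.141, 0.002, 0.001]
wrist_force: [-0.1, 0.1, -0.7]
width: 0.152
grip_force: 25.8
```

>>> drive_tool(
  rows=[
    [0,0,-6.737,0,0,0,0.05],
    [0,0,-6.737,0,0,0,0.05],
    [0,0,-6.737,0,0,0,0.05],
    [0,0,-6.737,0,0,0,0.05],
    [0,0,-6.737,0,0,0,0.05],
    [0,0,-6.737,0,0,0,0.05],
    [0,0,-6.737,0,0,0,0.05],
    [0,0,-6.737,0,0,0,0.05],
  ],
)

```text
time: 34.7
tool_pos: [0.6271, -0.2667, 0.1038]
tcp_rot: [-2.793, -1.434, 0.001]
wrist_force: [0.4, 0.3, -0.6]
width: 0.155
grip_force: 25.8
```

>>> drive_tool(
  rows=[
    [0,0,-6.737,0,0,0,0.05],
    [0,0,-6.737,0,0,0,0.05],
    [0,0,-6.737,0,0,0,0.05],
    [0,0,-6.737,0,0,0,0.05],
    [0,0,-6.737,0,0,0,0.05],
    [0,0,-6.737,0,0,0,0.05],
    [0,0,-6.737,0,0,0,0.05],
    [0,0,0,0,0,0,0.05],
  ],
)

```text
time: 35.37
tool_pos: [0.6272, -0.2668, 0.1038]
tcp_rot: [-1.99, -2.429, 0.0]
wrist_force: [0.1, -0.3, -1.4]
width: 0.151
grip_force: 25.8
```

>>> drive_tool(
  rows=[
    [0,0,0,0,0,0.03,0.05],
    [0,0,0,0,0,0.025,0.05],
    [0,0,0,0,0,0.01,0.05],
    [0,0,0,0,0,0,0.05],
    [0,0,0,0,0,0,0.05],
    [0,0,0,0,0,0,0.05],
  ],
)

```text
time: 35.87
tool_pos: [0.6292, -0.2687, 0.0403]
tcp_rot: [1.995, 2.424, 0.001]
wrist_force: [0.6, -0.5, 0.8]
width: 0.15
grip_force: 25.8
```

```bash
python3 - <<'E'
from h import *
s=status.read_state();print(s["tool_pos"].round(4),R.from_rotvec(s["tcp_rot"]).as_matrix().round(3),s["width"],s["q"].round(2))
p=read_camera("scene")
b=p["color"][150:250,180:300,::-1]
cv2.imwrite("pics/s5.png",cv2.resize(b,(600,500),interpolation=cv2.INTER_CUBIC))
E
```

```text
[ 0.6292 -0.2687  0.0403] [[-0.192  0.981  0.002]
 [ 0.981  0.192 -0.001]
 [-0.001  0.002 -1.   ]] 0.1497970851430435 [-0.44  0.44  1.74  0.    0.96 -0.63]
```

View pics/s5.png

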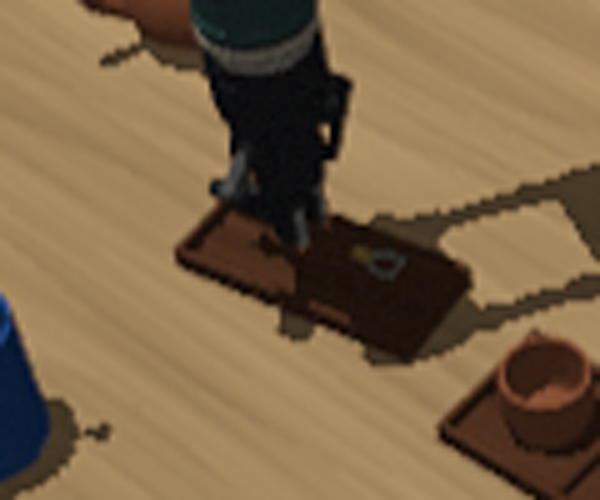

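>>> drive_tool(
  rows=[
    [0,0,0,0,0,0.012,0.05],
    [0,0,0,0,0,0.007,0.05],
    [0,0,0,0,0,0.004,0.05],
    [0,0,0,0,0,0.002,0.05],
    [0,0,0,0,0,0,0.05],
    [0,0,0,0,0,0,0.05],
  ],
)

```text
time: 36.42
tool_pos: [0.6282, -0.2685, 0.0134]
tcp_rot: [-1.996, -2.426, 0.0]
wrist_force: [0.1, 1.1, -0.0]
width: 0.151
grip_force: 25.8
```

>>> drive_tool(
  rows=[
    [0,0,0,0,0,0.001,0.05],
    [0,0,0,0,0,0.001,0.05],
    [0,0,0,0,0,0.0005,0.05],
    [0,0,0,0,0,0.0005,0.05],
    [0,0,0,0,0,0,0.05],
    [0,0,0,0,0,0,0.05],
  ],
)

```text
time: 36.92
tool_pos: [0.6283, -0.2685, 0.0108]
tcp_rot: [-1.996, -2.426, 0.0]
wrist_force: [-0.6, 0.3, -0.4]
width: 0.153
grip_force: 25.8
```

>>> drive_tool(
  rows=[
    [0,0,0,0,0,0.0005,0.05],
    [0,0,0,0,0,0.0005,0.05],
    [0,0,0,0,0,0,0.05],
  ],
)

```text
time: 37.17
tool_pos: [0.6285, -0.2686, 0.0104]
tcp_rot: [1.996, 2.426, 0.0]
wrist_force: [-1.4, 0.3, 3.7]
width: 0.151
grip_force: 26.3
```

>>> drive_tool(
  rows=[
    [0,0,0,0,0,0,0.2],
    [0,0,0,0,0,0,0.25],
    [0,0,0,0,0,0,0.3],
    [0,0,0,0,0,0,0.3],
    [0,0,0,0,0,0,0.3],
    [0,0,0,0,0,0,0.3],
  ],
)

```text
time: 37.67
tool_pos: [0.6283, -0.2685, 0.0096]
tcp_rot: [-1.996, -2.426, 0.0]
wrist_force: [0.7, -0.3, 0.3]
width: 0.3
grip_force: 0.0
```

>>> drive_tool(
  rows=[
    [0,0,0,0,0,-0.005,0.3],
    [0,0,0,0,0,-0.01,0.3],
    [0,0,0,0,0,-0.02,0.3],
    [0,0,0,0,0,-0.04,0.3],
    [0,0,0,0,0,-0.04,0.3],
    [0,0,0,0,0,-0.04,0.3],
    [0,0,0,0,0,-0.03,0.3],
    [0,0,0,0,0,0,0.3],
  ],
)

```text
time: 38.33
tool_pos: [0.6332, -0.2708, 0.2064]
tcp_rot: [1.985, 2.414, 0.006]
wrist_force: [1.5, 0.2, 0.5]
width: 0.299
grip_force: 0.0
```

>>> drive_tool(
  rows=[
    [0,0,0,0,-0.035,0,0.3],
    [0,0,0,0,-0.035,0,0.3],
    [0,0,0,0,-0.035,0,0.3],
    [0,0,0,0,-0.035,0,0.3],
    [0,0,0,0,0,0,0.3],
    [0,0,0,0,0,0,0.3],
  ],
)

```text
time: 38.83
tool_pos: [0.4896, -0.2959, 0.1956]
tcp_rot: [1.998, 2.423, 0.0]
wrist_force: [-0.1, -0.4, 0.1]
width: 0.298
grip_force: 0.0
```

```bash
python3 - <<'E'
from h import *
s=status.read_state();print(s["tool_pos"].round(4))
t=read_camera("top")["color"][100:250,180:480,::-1]
b=read_camera("scene")["color"][120:330,180:520,::-1]
cv2.imwrite("pics/f.png",np.vstack([cv2.resize(b,(520,321)),cv2.resize(t,(520,260),interpolation=cv2.INTER_CUBIC)]))
E
```

```text
[ 0.4896 -0.2959  0.1956]
```

View pics/f.png

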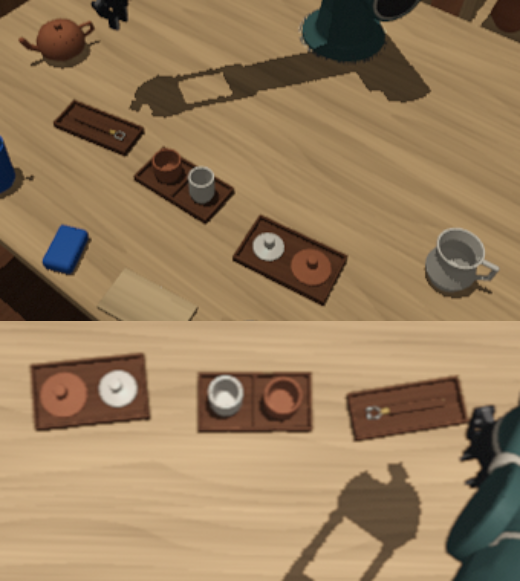

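The picture shows both cups upright in separate bays, both lids flat with the knob up, and the tool lying along its tray. The teapot and jug have not moved.

```bash
python3 -c "
from workcell import workorder
print(workorder.finish_job())"
```

```text
the job is handed in; nothing more can be done
None
```

All five pieces are sorted into their trays in the order asked, the teapot and jug were left alone, and the job is handed in after about 39 s of robot time; no verdict came back.

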